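Slide the chopping board out over the end of the butcher's block

TASK

Get the blue chopping board ready to be picked up by its hand-hole: slide it to the right on the wooden block it lies on until the end with the hole sticks out 6 cm past the block's right-hand edge, square to the block. First push the low green tin that stands beside that edge back towards the wall, well out of the board's path, so that the board never bumps it. Only push with the fingers: lift or tip nothing, and leave everything else where it stands.

Things in the scene. Friction and masses are not known exactly. Their poses are not given: they have to be found in the camera images.
- block: pale wooden butcher's block lying on the worktop, fixed, 280 (x) by 420 (y) mm, its flat top 40 mm above the worktop. Origin at the centre of its underside, z up, x roughly towards the wall, y roughly to the robot's left; so its right-hand edge is the 280 mm side at its -y end.
- block_edge (a point): middle of the top of the block's right-hand edge (210 mm from the block's centre along its -y axis, 40 mm above the worktop); the edge runs straight through it along the block's x axis. Axes as the block's.
- board: blue plastic chopping board lying flat on top of the block, 240 (x) by 340 (y) by 10 mm thick, 0.5 to 0.9 kg, a rectangle with rounded corners. Origin at the centre of its underside; z up; its y axis is the long way and points from the end with the slot-shaped hand-hole (right) to the plain end (left). It is not quite square on the block at first.
- board_hole_end (a point): middle of the board's short end face by the hand-hole, 5 mm above its underside (170 mm from the board's centre); the amount by which it lies beyond the block's right-hand edge is the overhang.
- board_plain_end (a point): middle of the board's other, plain short end face (left), 5 mm above its underside (170 mm from the board's centre): the end to push on.
- tin: low round closed tin, gold lid and green label, diameter 76 mm, 58 mm high (so it stands 18 mm above the block's top), 0.17 to 0.36 kg, standing on the worktop 20 to 35 mm off the block's right-hand side, where the board will stick out. Origin at the centre of its underside, z up.
- mug: white mug with blue-grey spots, 92x127x93 mm, a bystander. Origin at the centre of its underside.
- spice_jar: small glass jar with pale lid, 61x61x100 mm, a bystander. Origin at the centre of its underside.
- square_jar: square glass jar with yellow lid, 84x83x122 mm, a bystander. Origin at the centre of its underside.
- yoghurt_tub: small white tub with red cherries on it, 72x71x71 mm, a bystander. Origin at the centre of its underside.
There are look-alikes about, which are no part of the job. Leave any purple look-alike of the tin alone.

How it is judged (in metres and radians):
On the way, in this order (a step that is already met when the one before it is completed fails the run):
1. the tin has been pushed towards the wall while the board still lies within the block's edge (x of tin in the frame of block above 0.14 m and y of board_hole_end in the frame of block above -0.215 m), for 0.1 s.
2. the board lies with its hole end 48 to 72 mm past the block's edge, square to the block (y of board_hole_end in the frame of block between -0.282 and -0.258 m and angle between the y axis of board and the y axis of block, either way round below 0.1 rad), for 0.2 s.
At the end, for the whole second after the job is handed in: The board lies flat and still on the block, the middle of its hole end 48 to 72 mm past the block's right-hand edge, within 0.1 rad of square to it; the tin stands upright and still on the worktop on the wall side of the board, its centre at least 160 mm from the board's long centre line (all of step 2 and height (world z) of board between 0.034 and 0.046 m and angle between board's own z axis and vertical below 0.03 rad and x of tin in the frame of board above 0.16 m and height (world z) of tin between -0.005 and 0.005 m and angle between tin's own z axis and vertical below 0.05 rad and linear speed of each of board, tin below 0.01 m/s); the robot touches nothing.
It fails at once if the board is lifted or tipped (15 mm, 0.12 rad) or falls (height (world z) of board above 0.055 m or height (world z) of board below 0.02 m or angle between board's own z axis and vertical above 0.12 rad).
It fails at once if the tin is lifted (12 mm), tipped (0.3 rad) or falls (height (world z) of tin above 0.012 m or height (world z) of tin below -0.02 m or angle between tin's own z axis and vertical above 0.3 rad).
It fails at once if the board bumps the tin (contact force between board and tin above 1 N).
It fails at once if a bystander is moved more than 25 mm or tipped (distance of any of mug, spice_jar, square_jar, yoghurt_tub from where it was at the start of the episode above 0.025 m or angle between any of mug, spice_jar, square_jar, yoghurt_tub's own z axis and vertical above 0.3 rad).
It also fails if it takes over 64 s, if anything falls off the work surface, if the arm or the gripper's body presses on something with over 40 N, if the wrist force passes 120 N, or if a joint passes its speed limit or range.

ROBOT

A 6-joint arm with a two-finger parallel gripper is mounted at the origin on a cart in front of the work surface, level with it; the furniture and walls round the work are solid. World frame = base frame: x ahead of the robot, y to its left, z up, the work surface at z = 0. Lengths are in m, angles in degrees, forces in N, time in s.
With the tool pointing down it reaches from about 0.375 to 0.9 m from the base axis. Payload 3.1 kg.
Tool frame: the origin (TCP) lies where the fingers leave the gripper's body, on its centre line; the fingertips stand 70 mm ahead of it and the grasp point (between the pads) lies 51 mm ahead of it; z points along the fingers, y is the line along which they close (so a half turn about z gives the same grasp; the last joint's range is limited). The gripper opens to 87 mm and grips with 3 to 60 N. Pads are 19 mm wide; open, the fingers measure 117 mm over their backs; the gripper's body (75 mm by 190 mm) begins 51 mm behind the grasp point.
Start: joints at [-74.112, 30.224, 82.088, -0, 67.689, -10.227], TCP at [0.275, -0.561, 0.292] pointing down, gripper open.
Joint ranges: [-176.69, 176.69], [-43.24, 126.21], [12.49, 139.97], [-82, 262], [0, 151.66], [-163.58, 163.58]. Speed limits (degrees/s): [159.86, 159.86, 180, 180, 180, 180].

INTERFACE

Orientations are given as a 3x3 rotation matrix whose columns are the frame's x, y, z axes.
In Python, from rig import readout, capture, calibration, bot, look_for gives the robot as it stands. The module is installed in compiled form; this text tells all that it offers.
- The arm moves only by the shell command python3 -m pendant 'ROWS'. ROWS is JSON, a list of rows, each a list of 7 numbers: the shift along the tool's x, y, z normalised to -1 to 1, where 1 is 200 mm, then the turn, a rotation vector about the tool's x, y, z normalised to -1 to 1, where 1 is 180 degrees, then the closure, from -1 (fully open) to 1 (shut). In form: [[dx, dy, dz, ax, ay, az, grip], ...]. A call has 1 to 8 rows; each row is the pose to reach, as a shift and turn from the pose commanded when the call began, along the tool's axes at that moment, turning the shorter way round; what a row does not reach only later rows make up. A row lasts 1/10 s, in which the tool goes at most 50 mm and 8.59 degrees, less where a joint would pass 70% of its speed; a pose out of reach is approached as far as the arm can. A call with a number of a shift or a turn outside -1 to 1 is refused whole. A call with a gripper value outside its range is refused whole. The fingers move at their own pace and stop on an object; the grip force is fixed at half the most. Time passes only in rows, so rows that repeat a pose let the fingers close. It gives the time, the measured TCP pose, the force, the opening and the grip force at its end, in the units of the state.
- readout.read_state(): the state, without advancing time (a new reading comes with each control period).
- capture(name): name is "side" or "top" or "wrist"; returns (picture, depth): 480x640x3 uint8, red, green, blue; 480x640 float32, m along the optical axis (not along the pixel's ray), 0 where there is no reading.
- calibration(name): a dict with "mtx" (3x3 intrinsics, pixels), "k1" (the pictures are not rectified: a ray, as slopes to the right and down, at radius r is drawn at 1 + k1 r^2 times it, then the intrinsics apply), "T" (4x4, takes a point from camera to world coordinates); the wrist camera has in their place "mount" (4x4, takes a point from camera to tool coordinates, whose origin is the TCP and whose axes are the flange's). Camera axes: x right, y down, z forward; pixel columns grow to the right and rows downward; lengths in m; the calibration is good to about 2 mm. A picture is of the moment at which its call begins: read the wrist's pose just before it. calibration takes no time and is no camera call.
- bot.hand_in(): hands the job in; it is judged then, once.
Trained networks look in the newest picture that a camera, given by its name, has taken for a name from the list of things; names that differ only in an ending like _2 or _b are one class to them, and where a whole thing is asked for, a point or a joint stands for the part that bears it (a point fixed in the world has none). Each returns a list of dicts, best first, with "conf" (0 to 1); they miss things now and then, are a little off and sometimes report something else, mostly with a low value. They report only what shows in the picture. A call takes as long as a camera call. They do not tell look-alikes from the thing itself.
- look_for(thing, camera): "extent" ([left, top, right, bottom] in pixels, round what is visible of it).
The state is a dict: "time_s": time; "joint_positions": joint angles; "qvel": joint speeds; "tau": joint torques, N m; "position": TCP position; "tcp_rot": TCP orientation; "force": force on the tool from outside, world axes, zero at the start; "moment": the same for the moment, N m; "opening": opening from 0.0 (shut) to 1.0 (fully open); "grasp_force": force on a finger pad.
Only numpy, scipy, OpenCV 4.12 (cv2) and the standard library are available. Lean on these libraries where they do the work, as an engineer would, in place of code of your own. Each camera call takes 0.05 s, during which the arm holds its last target. There are 200 camera calls.

## Working session

There is one attempt and no reset: what is moved stays moved. The work goes in short steps, Python scripts to look and compute and a shell command to move; the robot and the scene stay as the last step left them, time stands still between calls to the robot, and variables do not carry over. Pictures are saved under pics/ and viewed, at most 10 in all, crops included, and the job is handed in when it is done.

```bash
mkdir -p pics; cat > h.py <<'E'
import numpy as np, cv2
from rig import readout, capture, calibration, bot, look_for
def shot(n,f=None):
    p,d=capture(n)
    if f: cv2.imwrite('pics/'+f,p[:,:,::-1])
    return p,d
def T(n):
    c=calibration(n)
    if 'T' in c: return np.array(c['T'])
    s=readout.read_state(); M=np.eye(4); M[:3,:3]=s['tcp_rot']; M[:3,3]=s['position']
    return M@np.array(c['mount'])
def rays(n,uv):
    c=calibration(n); K=np.array(c['mtx']); uv=np.atleast_2d(uv).astype(float)
    a=(uv-[K[0,2],K[1,2]])/[K[0,0],K[1,1]]; r=a.copy()
    for _ in range(10): r=a/(1+c['k1']*(r**2).sum(1,keepdims=True))
    return np.c_[r,np.ones(len(r))]
def onplane(n,uv,z,TT=None):
    TT=T(n) if TT is None else TT; d=rays(n,uv)@TT[:3,:3].T; o=TT[:3,3]
    return o+d*((z-o[2])/d[:,2])[:,None]
def cloud(n,d,TT=None):
    TT=T(n) if TT is None else TT
    v,u=np.mgrid[:480,:640]; P=rays(n,np.c_[u.ravel(),v.ravel()])*d.ravel()[:,None]
    return (P@TT[:3,:3].T+TT[:3,3]).reshape(480,640,3)
E
python3 - <<'E'
from h import *
np.set_printoptions(precision=3,suppress=True)
for n in('top','side'):
    p,d=shot(n,n+'0.png'); C=cloud(n,d); print(n,T(n)[:3,3])
    for t in('tin','board','block','mug','spice_jar','square_jar','yoghurt_tub'):
        for r in look_for(t,n):
            e=np.array(r['extent']); u,v=int((e[0]+e[2])/2),int((e[1]+e[3])/2)
            print(t,round(r['conf'],2),e.astype(int),C[v,u])
s=readout.read_state();print(s['tcp_rot'],s['time_s'])
E
```

```text
top [ 0.488 -0.011  1.265]
tin 0.92 [428 278 468 311] [ 0.438 -0.269  0.052]
tin 0.76 [469 155 510 194] [ 0.694 -0.36   0.057]
board 0.66 [241 226 413 358] [ 0.442 -0.011  0.049]
block 0.57 [219 215 426 373] [0.437 0.    0.048]
mug 0.92 [232 142 291 187] [0.726 0.137 0.004]
spice_jar 0.67 [139 183 179 217] [0.633 0.341 0.095]
square_jar 0.88 [347 140 388 187] [ 0.706 -0.092  0.114]
square_jar 0.53 [306 150 337 183] [0.708 0.003 0.069]
square_jar 0.33 [240 224 414 356] [ 0.446 -0.011  0.049]
yoghurt_tub 0.67 [307 150 340 185] [ 0.706 -0.001  0.068]
side [ 0.602 -1.273  0.732]
tin 0.71 [254 292 284 327] [ 0.443 -0.304  0.052]
board 0.69 [223 221 333 285] [ 0.436 -0.032  0.051]
block 0.67 [208 218 341 305] [ 0.433 -0.08   0.049]
mug 0.67 [358 206 391 239] [0.713 0.095 0.084]
spice_jar 0.94 [339 185 360 214] [0.645 0.32  0.064]
spice_jar 0.18 [222 223 334 282] [ 0.435 -0.022  0.048]
square_jar 0.87 [365 230 397 287] [ 0.714 -0.131  0.086]
square_jar 0.41 [250 287 281 325] [ 0.435 -0.297  0.056]
yoghurt_tub 0.57 [364 236 370 247] [ 0.685 -0.002  0.071]
[[ 0.898  0.44   0.   ]
 [ 0.44  -0.898 -0.   ]
 [ 0.     0.    -1.   ]] 0.8
```

```bash
ls pics
```

```text
side0.png
top0.png
```

View pics/top0.png

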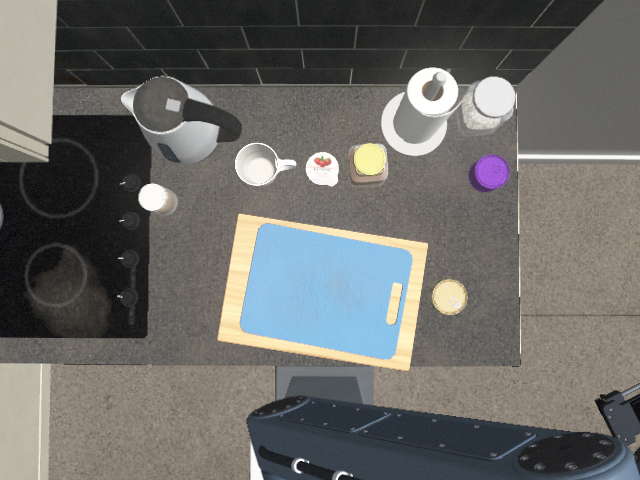

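```bash
cat > m.py <<'E'
from h import *
np.set_printoptions(precision=4,suppress=True)
def measure():
    TT=T('top'); p,d=shot('top'); hsv=cv2.cvtColor(p,cv2.COLOR_RGB2HSV); C=cloud('top',d)
    # board: blue mask at height
    m=((hsv[...,0]>95)&(hsv[...,0]<125)&(hsv[...,1]>110)&(abs(C[...,2]-.05)<.012)).astype(np.uint8)
    c=max(cv2.findContours(m,cv2.RETR_EXTERNAL,cv2.CHAIN_APPROX_NONE)[0],key=cv2.contourArea)[:,0]
    r=cv2.minAreaRect(onplane('top',c,.05,TT)[:,:2].astype(np.float32)); print('board',np.array(r[0]),r[1],r[2])
    # block: anything between 0.03..0.06
    m=((abs(C[...,2]-.043)<.012)&(C[...,0]<.63)).astype(np.uint8)
    m=cv2.morphologyEx(m,cv2.MORPH_OPEN,np.ones((9,9)))
    c=max(cv2.findContours(m,cv2.RETR_EXTERNAL,cv2.CHAIN_APPROX_NONE)[0],key=cv2.contourArea)[:,0]
    r=cv2.minAreaRect(onplane('top',c,.04,TT)[:,:2].astype(np.float32)); print('block',np.array(r[0]),r[1],r[2])
    # tins: points with z .05-.066 in right region
    for n in('top',):
        g=(C[...,2]>.045)&(C[...,2]<.07)&(C[...,1]<-.22)
        k,l,st,ce=cv2.connectedComponentsWithStats(g.astype(np.uint8))
        for i in range(1,k):
            if st[i,4]>250:
                q=cv2.findContours((l==i).astype(np.uint8),cv2.RETR_EXTERNAL,cv2.CHAIN_APPROX_NONE)[0][0][:,0]
                w=onplane('top',q,.058,TT)[:,:2].astype(np.float32); cc,rr=cv2.minEnclosingCircle(w)
                print('round',ce[i],np.array(cc),rr,w.min(0),w.max(0),np.median(C[l==i],0))
measure()
E
python3 m.py; python3 -c "
import cv2
a=cv2.imread('pics/top0.png')[130:390,400:530];b=cv2.imread('pics/side0.png')[180:380,190:450]
a=cv2.resize(a,(300,600));b=cv2.resize(b,(500,385));b=cv2.copyMakeBorder(b,0,215,0,0,0)
cv2.imwrite('pics/c0.png',cv2.hconcat([a,b]))"
```

```text
board [ 0.3742 -0.1536] (0.0, 0.0) 0.0
block [ 0.442  -0.0006] (0.41872334480285645, 0.279415100812912) 81.2450180053711
round [584.2614  73.4159] [ 0.9206 -0.5712] 0.12201616913080215 [ 0.9132 -0.693 ] [ 0.9248 -0.4493] [ 0.9197 -0.5695  0.0575]
round [491.2961 171.2669] [ 0.7018 -0.3628] 0.0386502668261528 [ 0.6636 -0.3995] [ 0.7397 -0.3257] [ 0.7028 -0.3641  0.054 ]
round [449.2667 296.6843] [ 0.4332 -0.2698] 0.03863523155450821 [ 0.3964 -0.3081] [ 0.4705 -0.2335] [ 0.4323 -0.2711  0.054 ]
```

View pics/c0.png

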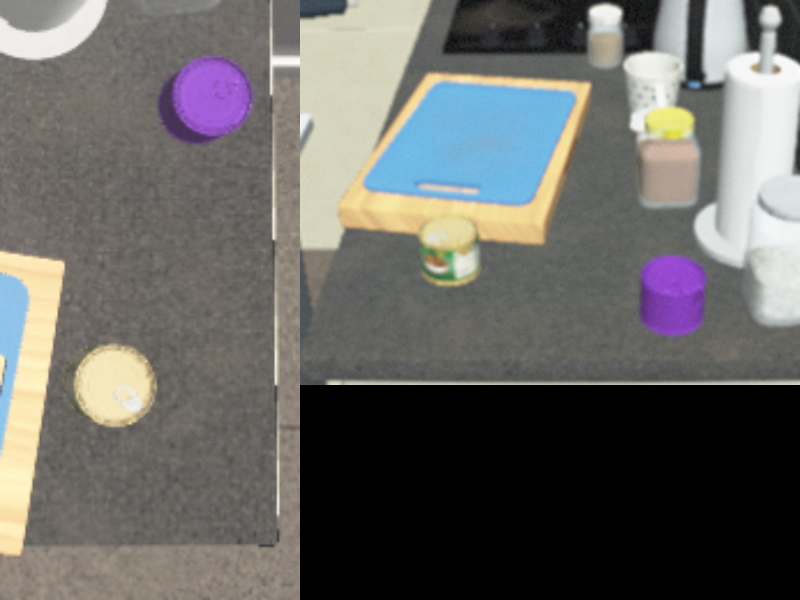

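The top view shows two candidates for the tin: the gold-lid tin with the green label at (450,297), and a purple look-alike at (491,172). I choose the gold one. The hand-hole is at (394,303). The colour mask missed the board, so I'll fix that.

```bash
python3 - <<'E'
import cv2
a=cv2.imread('pics/top0.png');h=cv2.cvtColor(a[:,:,::-1].copy(),cv2.COLOR_RGB2HSV);print(h[290,320],h[250,380],h[300,230])
E
sed -i "s/hsv\[...,0\]>95/hsv[...,0]>90/;s/(hsv\[...,1\]>110)/(hsv[...,1]>90)\&(hsv[...,2]>110)/;s/(abs(C\[...,2\]-.05)<.012)/(C[...,0]>.27)/" m.py; sed -i "s/print('board',np/m0=c; print('board',np/" m.py; python3 m.py | grep -v round
```

```text
[103  98 230] [103  95 233] [ 22  70 253]
board [ 0.4449 -0.008 ] (0.33572903275489807, 0.2365332990884781) 79.425537109375
block [ 0.442  -0.0006] (0.4188433885574341, 0.27941447496414185) 81.24182891845703
```

```bash
python3 -m pendant '[[1,-1,0.4,0,0,0.1936,0.08],[1,-1,0.4,0,0,0.1936,0.08],[1,-1,0.4,0,0,0.1936,0.08],[1,-1,0.4,0,0,0.1936,0.08],[1,-1,0.4,0,0,0.1936,0.08],[1,-1,0.4,0,0,0.1936,0.08],[1,-1,0.4,0,0,0.1936,0.08],[1,-1,0.4,0,0,0.1936,0.08]]'
cat > go.py <<'E'
import sys; from h import *
# world target x y z -> rows shift (normalised, tool axes) ; optional yaw of tool x (deg)
s=readout.read_state(); R=np.array(s['tcp_rot']); t=np.array([float(a) for a in sys.argv[1:4]])
print('pos',s['position'],'F',s['force'],'open',s['opening'],'t',s['time_s'],'yaw',np.degrees(np.arctan2(R[1,0],R[0,0])))
print('shift',np.round(R.T@(t-s['position'])/.2,4))
E
python3 go.py 0.364 -0.259 0.082
```

```text
time_s: 1.7
position: [0.3672, -0.293, 0.2123]
tcp_rot: [[0.989, -0.149, 0.0], [-0.149, -0.989, -0.0], [0.0, 0.0, -1.0]]
force: [0.3, 0.1, -0.7]
opening: 0.471
grasp_force: 0.0
pos [ 0.36720433 -0.29297574  0.21232521] F [ 0.31237354  0.08815476 -0.72531044] open 0.47093398685594545 t 1.7 yaw -8.587580309139698
shift [-0.0413 -0.1659  0.6515]
```

```bash
python3 -m pendant '[[-0.041,-0.166,0,0,0,0,0.08],[-0.041,-0.166,0.25,0,0,0,0.08],[-0.041,-0.166,0.45,0,0,0,0.08],[-0.041,-0.166,0.6,0,0,0,0.08],[-0.041,-0.166,0.65,0,0,0,0.08],[-0.041,-0.166,0.65,0,0,0,0.08],[-0.041,-0.166,0.65,0,0,0,0.08]]' ; python3 - <<'E'
from h import *
shot('side','side1.png')
import cv2
cv2.imwrite('pics/s1.png',cv2.resize(cv2.imread('pics/side1.png')[180:360,180:420],None,fx=3,fy=3))
E
```

```text
time_s: 2.4
position: [0.3641, -0.2608, 0.083]
tcp_rot: [[0.988, -0.153, 0.001], [-0.153, -0.988, -0.002], [0.002, 0.001, -1.0]]
force: [0.2, -0.1, 0.7]
opening: 0.459
grasp_force: 0.0
```

View pics/s1.png

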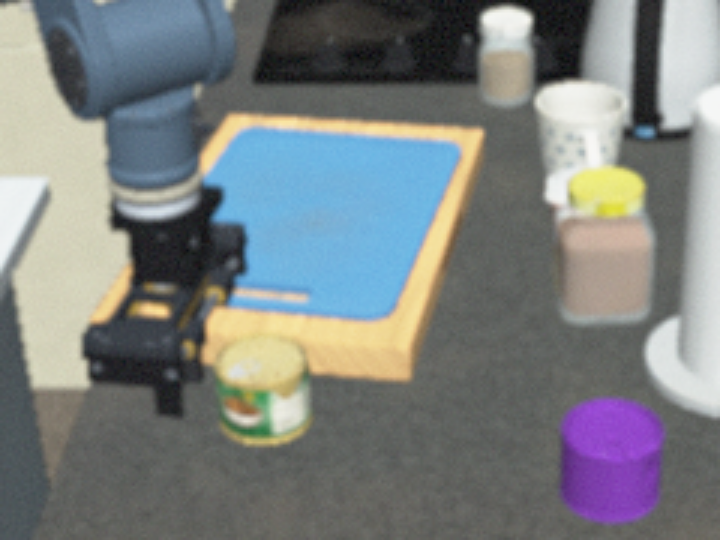

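The fingers are in the gap behind the gold tin (crop ~(263,390)), and everything else is clear. Now I push it gently towards the wall.

```bash
python3 -m pendant '[[0.05,0,0,0,0,0,0.08],[0.1,0,0,0,0,0,0.08],[0.14,0,0,0,0,0,0.08],[0.18,0,0,0,0,0,0.08],[0.23,0,0,0,0,0,0.08],[0.28,0,0,0,0,0,0.08],[0.34,0,0,0,0,0,0.08],[0.4,0,0,0,0,0,0.08]]'; python3 -m pendant '[[0.06,0,0,0,0,0,0.08],[0.12,0,0,0,0,0,0.08],[0.18,0,0,0,0,0,0.08],[0.24,0,0,0,0,0,0.08],[0.3,0,0,0,0,0,0.08],[0.36,0,0,0,0,0,0.08],[0.4,0,0,0,0,0,0.08],[0.43,0,0,0,0,0,0.08]]'; python3 m.py
```

```text
time_s: 3.25
position: [0.4435, -0.2715, 0.0822]
tcp_rot: [[0.988, -0.152, -0.001], [-0.152, -0.988, 0.0], [-0.001, -0.0, -1.0]]
force: [-3.2, 0.4, 2.6]
opening: 0.457
grasp_force: 2.1
time_s: 4.05
position: [0.5286, -0.2849, 0.0822]
tcp_rot: [[0.988, -0.152, 0.0], [-0.152, -0.988, -0.0], [0.0, 0.0, -1.0]]
force: [-3.3, -0.2, 3.1]
opening: 0.459
grasp_force: 2.0
board [0.4508 0.0221] (0.2751390337944031, 0.23599189519882202) 79.425537109375
block [0.4493 0.0461] (0.3241618573665619, 0.2790675759315491) 81.23858642578125
round [584.9636  73.4806] [ 0.9206 -0.5712] 0.12201616913080215 [ 0.914 -0.693] [ 0.9248 -0.4493] [ 0.9197 -0.5745  0.0573]
round [491.2195 171.2258] [ 0.7018 -0.363 ] 0.03847827762365341 [ 0.6658 -0.3995] [ 0.7397 -0.3257] [ 0.7031 -0.3642  0.054 ]
```

```bash
python3 -m pendant '[[0.05,0,0,0,0,0,0.08],[0.1,0,0,0,0,0,0.08],[0.14,0,0,0,0,0,0.08],[0.165,0,0,0,0,0,0.08],[0.175,0,0,0,0,0,0.08],[0.175,0,0,0,0,0,0.08]]'; python3 -m pendant '[[-0.05,0,0,0,0,0,0.08],[-0.15,0,0,0,0,0,0.08],[-0.25,0,0,0,0,0,0.08],[-0.25,0,-0.25,0,0,0,0.08],[-0.25,0,-0.5,0,0,0,0.08],[-0.25,0,-0.75,0,0,0,-1],[-0.25,0,-0.75,0,0,0,-1],[-0.25,0,-0.75,0,0,0,-1]]'; python3 go.py 0.4 0.25 0.23
```

```text
time_s: 4.7
position: [0.5629, -0.2902, 0.0823]
tcp_rot: [[0.988, -0.152, 0.001], [-0.152, -0.988, -0.001], [0.001, 0.0, -1.0]]
force: [0.8, 1.0, 1.1]
opening: 0.459
grasp_force: 0.0
time_s: 5.5
position: [0.5126, -0.2826, 0.2339]
tcp_rot: [[0.988, -0.152, 0.003], [-0.152, -0.988, -0.002], [0.003, 0.002, -1.0]]
force: [-0.5, 0.8, -0.8]
opening: 0.653
grasp_force: 0.0
pos [ 0.51260516 -0.28258707  0.2338939 ] F [-0.51009381  0.77501431 -0.75689346] open 0.6528425818572636 t 5.5 yaw -8.75397422857504
shift [-0.9618 -2.5463  0.0124]
```

```bash
python3 -m pendant '[[-0.25,-1,0,0,0,-0.25,-1],[-0.25,-1,0,0,0,-0.25,-1],[-0.25,-1,0,0,0,-0.25,-1],[-0.25,-1,0,0,0,-0.25,-1],[-0.25,-1,0,0,0,-0.25,-1],[-0.25,-1,0,0,0,-0.25,-1],[-0.25,-1,0,0,0,-0.25,-1],[-0.25,-1,0,0,0,-0.25,-1]]'|tail -1;  python3 go.py 0.4805 0.204 0.234
```

```text
grasp_force: 0.0
pos [ 0.49291215 -0.0769794   0.23100137] F [-0.1898524   0.01970866 -0.26803547] open 1.0019085331048028 t 6.3 yaw 36.19924183964359
shift [ 0.7796 -1.1704 -0.0133]
```

```bash
python3 -m pendant '[[0.66,-1,0,0,0,-0.25,-1],[0.66,-1,0,0,0,-0.25,-1],[0.66,-1,0,0,0,-0.25,-1],[0.66,-1,0,0,0,-0.25,-1],[0.66,-1,0,0,0,-0.25,-1],[0.66,-1,0,0,0,-0.25,-1],[0.66,-1,0,0,0,-0.25,-1],[0.66,-1,0,0,0,-0.25,-1]]'|tail -1;  python3 go.py 0.4805 0.204 0.13
```

```text
grasp_force: 0.0
pos [0.48184997 0.16158715 0.2317589 ] F [0.12920493 1.04129765 0.11947389] open 1.004769602778038 t 7.1 yaw 81.14609891544417
shift [ 0.2087 -0.0388  0.5087]
```

```bash
python3 -m pendant '[[0.21,-0.039,0,0,0,0,-1],[0.21,-0.039,0.2,0,0,0,-1],[0.21,-0.039,0.4,0,0,0,-1],[0.21,-0.039,0.5,0,0,0,-1],[0.21,-0.039,0.5,0,0,0,-1],[0.21,-0.039,0.5,0,0,0,-1]]'|tail -1;  python3 go.py 0.4805 0.204 0.1145; python3 m.py|grep -v board; python3 - <<'E'
from h import *
shot('top','top2.png')
E
```

```text
grasp_force: 0.0
pos [0.48107625 0.20389079 0.13220048] F [ 0.42813088 -0.17731929  0.34716241] open 1.0048395211337644 t 7.7 yaw 81.11672028290327
shift [ 0.0001 -0.0029  0.0885]
block [ 0.442  -0.0007] (0.4183463752269745, 0.2793354094028473) 81.25658416748047
round [584.3068  73.3911] [ 0.9195 -0.5711] 0.12194468080997467 [ 0.9139 -0.6929] [ 0.927  -0.4493] [ 0.9197 -0.5697  0.0579]
round [491.2432 171.2474] [ 0.7018 -0.3629] 0.03865184634923935 [ 0.6658 -0.3995] [ 0.7397 -0.3257] [ 0.7029 -0.3644  0.0541]
round [460.7351 217.1229] [ 0.6024 -0.296 ] 0.03886660560965538 [ 0.5665 -0.3333] [ 0.6396 -0.2581] [ 0.6032 -0.2975  0.054 ]
```

View pics/top2.png

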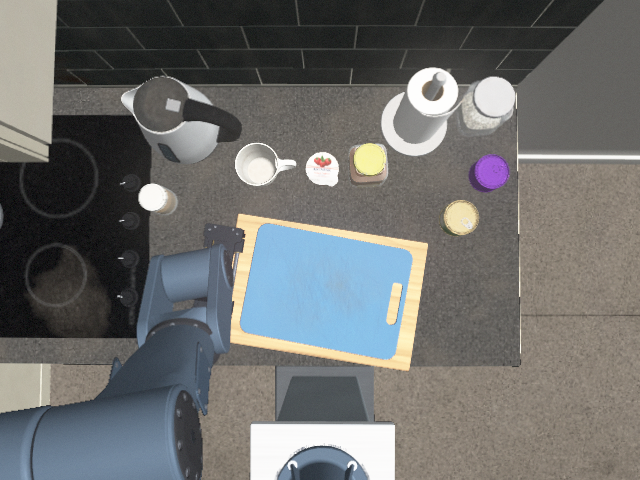

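The tin now stands at (461,217), clear of the board's path. The gripper is at the board's plain end. I'll lower the tips to about 4 mm above the block and push slowly.

```bash
python3 -m pendant '[[0,-0.003,0.05,0,0,0,-1],[0,-0.003,0.088,0,0,0,-1],[0,-0.003,0.088,0,0,0,-1]]';  python3 -m pendant '[[-0.06,0,0,0,0,0,-1],[-0.11,0,0,0,0,0,-1],[-0.14,0,0,0,0,0,-1],[-0.17,0,0,0,0,0,-1],[-0.2,0,0,0,0,0,-1],[-0.23,0,0,0,0,0,-1],[-0.26,0,0,0,0,0,-1],[-0.3,0,0,0,0,0,-1]]';python3 go.py 0.4805 0.204 0.1145;
```

```text
time_s: 8.1
position: [0.4794, 0.2049, 0.114]
tcp_rot: [[0.152, 0.988, -0.002], [0.988, -0.152, -0.0], [-0.001, -0.001, -1.0]]
force: [-0.3, 0.6, -0.5]
opening: 1.0
grasp_force: 0.0
time_s: 8.9
position: [0.4708, 0.1456, 0.1148]
tcp_rot: [[0.152, 0.988, 0.0], [0.988, -0.152, 0.0], [0.0, 0.0, -1.0]]
force: [-0.3, 5.0, 1.7]
opening: 0.999
grasp_force: 2.0
pos [0.47082849 0.14557911 0.11476269] F [-0.27167358  5.0467009   1.70390915] open 0.9989374448330133 t 8.9 yaw 81.26811154309605
shift [0.2961 0.0035 0.0015]
```

```bash
python3 -m pendant '[[-0.04,0,0,0,0,0,-1],[-0.08,0,0,0,0,0,-1],[-0.12,0,0,0,0,0,-1],[-0.16,0,0,0,0,0,-1],[-0.2,0,0,0,0,0,-1],[-0.23,0,0,0,0,0,-1],[-0.25,0,0,0,0,0,-1],[-0.25,0,0,0,0,0,-1]]'
cat > b.py <<'E'
from h import *
TT=T('top'); p,d=shot('top','tb.png'); hsv=cv2.cvtColor(p,cv2.COLOR_RGB2HSV); C=cloud('top',d)
m=((hsv[...,0]>90)&(hsv[...,0]<125)&(hsv[...,1]>80)&(hsv[...,2]>110)&(C[...,0]>.27)).astype(np.uint8)
c=max(cv2.findContours(m,cv2.RETR_EXTERNAL,cv2.CHAIN_APPROX_NONE)[0],key=cv2.contourArea)[:,0]
w=onplane('top',c,.05,TT)[:,:2]-[.442,-.0006]; a=np.radians(-8.75); u=np.array([np.cos(a),np.sin(a)]); v=np.array([-u[1],u[0]])
q=np.c_[w@u,w@v]; print('block-frame min/max',q.min(0),q.max(0))
def line(s,i):  # fit edge: coordinate i as fn of the other
    return np.polyfit(s[:,1-i],s[:,i],1)
s=q[(q[:,1]<q[:,1].min()+.02)&(abs(q[:,0]-.004)<.09)]; k=line(s,1); print('hole end y',np.polyval(k,.004),'tilt deg',np.degrees(np.arctan(k[0])))
for e in(1,-1):
    s=q[(e*q[:,0]>e*.004+.1)&(abs(q[:,1]-q[:,1].mean())<.1)]; k=line(s,0); print('side',e,np.polyval(k,-.1),'tilt',-np.degrees(np.arctan(k[0])))
E
python3 b.py; python3 go.py 0.4805 0.204 0.1145
```

```text
time_s: 9.7
position: [0.4631, 0.0954, 0.1146]
tcp_rot: [[0.152, 0.988, -0.001], [0.988, -0.152, -0.001], [-0.001, -0.001, -1.0]]
force: [1.2, 0.9, 0.3]
opening: 1.001
grasp_force: 0.0
block-frame min/max [-0.11041864 -0.25325851] [0.12885767 0.08495625]
hole end y -0.25210718304275304 tilt deg 0.06533526935455061
side 1 0.1269298261480576 tilt 0.04034726198564696
side -1 -0.1075357446845705 tilt 0.047718054564061446
pos [0.46295308 0.09556886 0.11451606] F [-0.28960199 -0.13374112 -0.10887888] open 0.9989819665400368 t 9.75 yaw 81.28392769650223
shift [ 5.492e-01  4.600e-03 -5.000e-04]
```

```bash
python3 -m pendant '[[-0.03,0,0,0,0,0,-1],[-0.055,0,0,0,0,0,-1],[-0.075,0,0,0,0,0,-1],[-0.085,0,0,0,0,0,-1],[-0.085,0,0,0,0,0,-1],[-0.085,0,0,0,0,0,-1]]'|head -2; python3 b.py
```

```text
time_s: 10.35
position: [0.4606, 0.0791, 0.1146]
block-frame min/max [-0.11008916 -0.26986131] [0.12897049 0.06796401]
hole end y -0.2686253518991746 tilt deg 0.05542131275062791
side 1 0.12709094310676602 tilt 0.07277188667530406
side -1 -0.10737359124250577 tilt 0.02007551358826745
```

The hole end is at about −0.270 and square to the block. Now I back off, lift and check.

```bash
python3 -m pendant '[[0.05,0,0,0,0,0,-1],[0.15,0,0,0,0,0,-1],[0.25,0,-0.1,0,0,0,-1],[0.25,0,-0.3,0,0,0,-1],[0.25,0,-0.5,0,0,0,-1],[0.25,0,-0.5,0,0,0,-1],[0.25,0,-0.5,0,0,0,-1],[0.25,0,-0.5,0,0,0,-1]]'; python3 b.py; python3 m.py|tail -1
```

```text
time_s: 11.2
position: [0.4674, 0.1291, 0.2138]
tcp_rot: [[0.151, 0.988, -0.002], [0.988, -0.151, -0.0], [-0.001, -0.002, -1.0]]
force: [0.9, -0.4, -0.6]
opening: 0.999
grasp_force: 0.0
block-frame min/max [-0.11008916 -0.26986131] [0.12897049 0.06871925]
hole end y -0.2687008411790195 tilt deg 0.049156394169410526
side 1 0.12709591809754664 tilt 0.07127546006553029
side -1 -0.10740304376671331 tilt 0.06683342795953924
round [436.4928 297.384 ] [ 0.4169 -0.229 ] 0.11989700049161911 [ 0.2974 -0.281 ] [ 0.5363 -0.2182] [ 0.4487 -0.2425  0.0487]
```

View pics/tb.png

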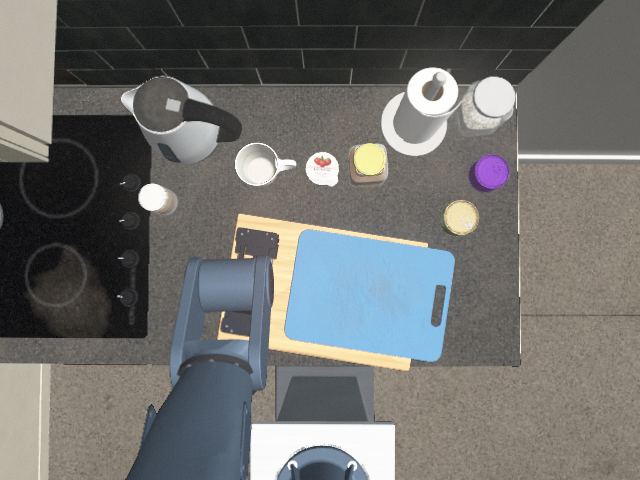

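The board sticks out past the block's right edge, with the hole at (439,305), square to the block. The tin at (461,217) is clear of it and the bystanders haven't moved.

```bash
python3 -c "
from rig import bot
print(bot.hand_in())"
```

```text
the job is handed in; nothing more can be done
None
```

The job is handed in with no verdict returned: by my last top-camera measurement the board's hole end sticks out about 6 cm past the block's edge, square to within 0.1°, and the tin stands about 19 cm to the wall side of the board's centre line.

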